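# Seat a wooden slice in the engraving vice and clamp it

## Robot

A 7-joint arm with a two-finger parallel gripper is mounted at the origin on the work surface. World frame = base frame: x ahead of the robot, y to its left, z up, the work surface at z = 0. Lengths are in m, angles in rad, forces in N, time in s.
With the tool pointing down it reaches from about 0.425 to 0.875 m from the base axis. Payload 4.7 kg.
Tool frame: the origin (TCP) lies at the very end of the fingers, on their centre line; the grasp point (between the pads) lies 19 mm behind it; z points along the fingers, y is the line along which they close (so a half turn about z gives the same grasp; the last joint's range is limited). The gripper opens to 87 mm and grips with 3 to 60 N. Pads are 19 mm wide; open, the fingers measure 117 mm over their backs; the gripper's body (75 mm by 190 mm) begins 51 mm behind the grasp point.
Start: joints at [0.014, 0.321, -0.07, 1.45, 0.023, 1.371, -0.057], TCP at [0.65, -0, 0.223] pointing down, gripper open.
Joint ranges: [-2.86, 2.86], [-0.3, 2.09], [-1.38, 1.24], [0.06, 2.45], [-1.56, 4.7], [0.09, 2.05], [-2.69, 2.69]. Speed limits (rad/s): [2.57, 2.57, 3.14, 3.14, 3.14, 3.14, 3.14].

## Interface

Orientations are given as a rotation vector (axis times angle).
In Python, from bench import ctrl, vision gives the robot as it stands.
- The arm moves only by the tool jog_arm, never from a script. Its argument "increments" is a list of rows, each an object of numbers: "tx", "ty", "tz": the shift along the tool's x, y, z in mm; "wx", "wy", "wz": the turn, a rotation vector about the tool's x, y, z in rad; "gripper": the opening, from 0 (shut) to 1 (fully open). In form: [{"tx": .., "ty": .., "tz": .., "wx": .., "wy": .., "wz": .., "gripper": ..}, ...]. A call has exactly 5 rows; each row is the pose to reach, as a shift and turn from the pose commanded when the call began, along the tool's axes at that moment; what a row does not reach only later rows make up. A row lasts 1/12 s, in which the tool goes at most 41.7 mm and 7.16 degrees, less where a joint would pass 70% of its speed; a pose out of reach is approached as far as the arm can. A call with a gripper value outside its range is refused whole. The fingers move at their own pace and stop on an object; "grip_force" is the grip in N (left out, the last holds). Time passes only in rows, so rows that repeat a pose let the fingers close, or fill a call up. It gives the time, the measured TCP pose, the force, the opening and the grip force at its end, in the units of the state.
- ctrl.get_state(): the state, without advancing time (a new reading comes with each control period).
- vision.get_image(name): name is "scene" or "side" or "wrist"; returns a dict with "color" (384x512x3 uint8, blue, green, red), "fx", "fy", "cx", "cy" (pixels), "extrinsics" (4x4, takes a point from world to camera coordinates). Camera axes: x right, y down, z forward; pixel columns grow to the right and rows downward; lengths in m; the calibration is good to about 2 mm. A picture is of the moment at which its call begins. There is no depth.
- ctrl.close_job(): hands the job in; it is judged then, once.
Trained networks look in the newest picture that a camera, given by its name, has taken for a name from the list of things; names that differ only in an ending like _2 or _b are one class to them, and where a whole thing is asked for, a point or a joint stands for the part that bears it (a point fixed in the world has none). Each returns a list of dicts, best first, with "conf" (0 to 1); they miss things now and then, are a little off and sometimes report something else, mostly with a low value. They report only what shows in the picture. A call takes as long as a camera call. They do not tell look-alikes from the thing itself.
- vision.spot_in(camera, thing): "bbox" ([left, top, right, bottom] in pixels, round what is visible of it).
The state is a dict: "time": time; "joint_positions": joint angles; "qd": joint speeds; "joint_torque": joint torques, N m; "position": TCP position; "tool_rot": TCP orientation; "ft_force": force on the tool from outside, world axes, zero at the start; "torque": the same for the moment, N m; "grip_width": opening from 0.0 (shut) to 1.0 (fully open); "grip_force": force on a finger pad.
Only numpy, scipy, OpenCV 4.12 (cv2) and the standard library are available. Lean on these libraries where they do the work, as an engineer would, in place of code of your own. Each camera call takes 0.05 s, during which the arm holds its last target. There are 200 camera calls.

## Task

Put the wooden slice flat into the round pocket of the engraving vice and push it down through the stiff lift pad until you feel it on the solid depth stop beneath; confirm it with a firm push of about 15 to 20 N, never more than 35 N. Only once it is fully down, swing the clamp bar over and lower it all the way to level so that its rubber foot holds the slice, then let go. Leave the jar, the engraver and the brush where they are.

Things in the scene. Friction and masses are not known exactly. Their poses are not given: they have to be found in the camera images.
- slice: Round slice of a branch, dark bark rim and pale ringed top, 64 mm in diameter, 26 mm thick, about 50 g, lower edge bevelled 2 mm. Lies flat on the table, to the left or the right of the vice. Origin at the centre of its underside, z up.
- vice: Fixed engraving vice on a wooden board of varying thickness (6 to 18 mm); place and yaw vary. Aluminium block 100 x 100 mm, 28 mm high, with a round pocket 67 mm wide, 14 mm deep in its centre (mouth bevelled 2 mm); a home slice stands 12 to 17 mm above the block. Origin centred under the block, on the board; x points to the clamp's hinge. Blue hinge cheeks 66 mm high, 55 to 77 mm out along +x.
- seat (a point): Centre of the pocket's bottom, 14 mm above the vice's origin. A red-brown lift pad fills the pocket, its top 8 to 9.5 mm above this point at the start. No spring: it sinks only under about 8 N (steady drag) and stays where left, so a slice laid on it is not home. A solid stop hides under it, set anywhere from 0 to 5 mm above this point: there the slice's underside is home and force rises steeply.
- clamp (a joint): Angle of the clamp bar about its hinge: 0 is closed (bar level over the pocket, pointing along the vice's -x, on its stop), growing as it opens upwards; 1.57 is straight up; it starts leaning back at 1.8 to 2.15. The hinge is stiff (0.45 N m): the bar stays where it is left and takes 3 to 8 N at the handle to move.
- clamp_handle (a point): Centre of the clamp's red round crossbar, 12 mm thick, 110 mm long, parallel to the vice's y axis, 141 mm from the hinge axis. The blue bar, 18 mm wide and 12 mm thick, joins it at its middle, so 46 mm is free on either side. When closed, its axis is 56 mm above the vice's origin and 75 mm from the pocket's centre.
- clamp_hinge (a point): Middle of the clamp's hinge axis (parallel to the vice's y), 56 mm above the vice's origin, 66 mm from the pocket's centre along the vice's x. A sprung rubber foot, 20 mm in diameter, is under the bar 66 mm from the hinge; on a home slice it is pushed in 2 to 7 mm (2 to 6 N) as the bar comes level.
- jar: Glass jar with brass lid, 54 mm in diameter, 60 mm high; origin at the centre of its underside. Stands on the other side of the vice from the slice. Not to be disturbed.
- engraver: Green and yellow hand engraver lying down, about 215 mm long and 35 mm thick; origin near its middle, x along it to the tip. Not to be disturbed.
- brush: Dust brush lying down, 170 mm long, lying along its x; not to be disturbed.
Things that resemble listed ones, but are neither listed nor needed, are in the scene too. Several things look just like the slice: the one meant starts farthest to the robot's right.

How it is judged:
On the way, in this order (a step that is already met when the one before it is completed fails the run):
1. with the clamp still open, the slice is down level in the pocket and pushed firmly against the solid stop (over 14 N, which the yielding pad alone cannot carry) (z of slice in the frame of seat below 0.0065 m and horizontal distance between slice and seat below 0.004 m and angle between slice's own z axis and vertical below 0.05 rad and contact force between slice and vice above 14 N and value of joint clamp above 1.2 rad), for 0.2 s.
2. the clamp bar is brought down level (value of joint clamp below 0.035 rad), for 0.2 s.
At the end, for the whole second after the job is handed in: The slice lies at rest in the pocket, its underside no more than 6.5 mm above the pocket's bottom, within 4 mm of its centre and level within 0.05 rad, held by the clamp's foot (over 2.5 N between slice and vice), with the clamp bar closed to within 0.035 rad of level (z of slice in the frame of seat below 0.0065 m and horizontal distance between slice and seat below 0.004 m and angle between slice's own z axis and vertical below 0.05 rad and value of joint clamp below 0.035 rad and contact force between slice and vice above 2.5 N and linear speed of slice below 0.01 m/s); the robot touches nothing.
It fails at once if the clamp is lowered (below 0.5 rad) while the slice is still up (more than 7.2 mm above the pocket's bottom) (value of joint clamp below 0.5 rad and z of slice in the frame of seat above 0.0072 m).
It fails at once if the slice and the vice are pressed together with more than 35 N (contact force between slice and vice above 35 N).
It fails at once if the jar is moved more than 30 mm (distance of jar from where it was at the start of the episode above 0.03 m).
It fails at once if the engraver is moved more than 30 mm (distance of engraver from where it was at the start of the episode above 0.03 m).
It fails at once if the brush is moved more than 30 mm (distance of brush from where it was at the start of the episode above 0.03 m).
It also fails if it takes over 72 s, if anything falls off the work surface, if the arm or the gripper's body presses on something with over 40 N, if the wrist force passes 120 N, or if a joint passes its speed limit or range.

## Working session

There is one attempt and no reset: what is moved stays moved. The work goes in short steps, Python scripts to look and compute and a tool call to move; the robot and the scene stay as the last step left them, time stands still between calls to the robot, and variables do not carry over. Pictures are saved under pics/ and viewed, at most 10 in all, crops included, and the job is handed in when it is done.

Besides the shell and the picture viewer there is one more tool, called after "Request:" as name(argument=value, ...), one argument or row to a line, values as JSON. jog_arm: Moves the arm, as the interface text tells. Its arguments: {"type":"object","properties":{"increments":{"type":"array"},"grip_force":{"type":"number"}},"required":["increments"]}

```bash
mkdir -p pics; ls
cat > h.py <<'E'
import numpy as np, cv2
from bench import ctrl, vision
from scipy.spatial.transform import Rotation as R
def ray(im,u,v):
    E=np.array(im["extrinsics"]);d=np.array([(u-im["cx"])/im["fx"],(v-im["cy"])/im["fy"],1])
    return -E[:3,:3].T@E[:3,3], E[:3,:3].T@d
def onz(im,u,v,z):
    c,d=ray(im,u,v);return c+d*(z-c[2])/d[2]
def proj(im,p):
    E=np.array(im["extrinsics"]);q=E[:3,:3]@np.array(p)+E[:3,3]
    return np.array([im["fx"]*q[0]/q[2]+im["cx"],im["fy"]*q[1]/q[2]+im["cy"]])
E
python3 - <<'E'
from h import *
s=ctrl.get_state();print({k:np.round(v,3).tolist() for k,v in s.items()})
ims={}
for c in["scene","side"]:
    im=vision.get_image(c);cv2.imwrite(f"pics/{c}0.png",im["color"])
    print(c,np.round(ray(im,256,192)[0],3),np.round(ray(im,256,192)[1],3),im["fx"])
    for t in["slice","vice","clamp","clamp_handle","jar","engraver","brush"]:
        for d in vision.spot_in(c,t)[:5]: print(c,t,np.round(d["bbox"]).tolist(),round(d["conf"],2))
a=cv2.imread("pics/scene0.png");b=cv2.imread("pics/side0.png")
cv2.imwrite("pics/both.png",cv2.resize(np.vstack([a,b]),None,fx=.78,fy=.78))
E
```

```text
pics
{'time': 0.0, 'joint_positions': [0.014, 0.322, -0.07, 1.452, 0.023, 1.371, -0.057], 'qd': [0.001, -0.0, -0.001, 0.0, -0.001, -0.002, -0.0], 'joint_torque': [-0.0, -49.128, -0.404, -31.253, -0.064, 0.044, 0.0], 'position': [0.649, -0.0, 0.221], 'tool_rot': [-2.221, -2.221, 0.002], 'ft_force': [0.624, 1.147, -0.96], 'torque': [0.034, 0.021, 0.015], 'grip_force': 0.0, 'grip_width': 0.996}
scene [ 0.808 -0.611  1.089] [-0.268  0.505 -0.821] 439.2859677371547
scene slice [187.0, 219.0, 209.0, 239.0] 0.68
scene slice [191.0, 294.0, 216.0, 320.0] 0.65
scene slice [273.0, 83.0, 310.0, 98.0] 0.4
scene vice [252.0, 177.0, 341.0, 244.0] 0.68
scene clamp [305.0, 179.0, 339.0, 217.0] 0.82
scene clamp_handle [303.0, 188.0, 336.0, 212.0] 0.83
scene engraver [55.0, 310.0, 132.0, 323.0] 0.98
scene engraver [301.0, 178.0, 340.0, 213.0] 0.3
scene brush [273.0, 83.0, 311.0, 97.0] 0.72
side [0.258 0.79  0.733] [ 0.208 -0.723 -0.659] 356.964208135177
side slice [267.0, 126.0, 288.0, 144.0] 0.56
side vice [176.0, 127.0, 258.0, 210.0] 0.67
side clamp [176.0, 129.0, 215.0, 174.0] 0.82
side clamp_handle [175.0, 129.0, 212.0, 177.0] 0.68
side jar [236.0, 262.0, 261.0, 291.0] 0.57
side engraver [319.0, 116.0, 364.0, 126.0] 0.73
side brush [201.0, 342.0, 283.0, 384.0] 0.93
```

Run:
```python
import cv2,numpy as np
a=cv2.imread("pics/scene0.png");b=cv2.imread("pics/side0.png")
cv2.imwrite("pics/v1.png",cv2.resize(a,None,fx=1.56,fy=1.56,interpolation=cv2.INTER_CUBIC))
cv2.imwrite("pics/v2.png",cv2.resize(b,None,fx=1.56,fy=1.56,interpolation=cv2.INTER_CUBIC))
```

```text
(no output)
```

View pics/v1.png

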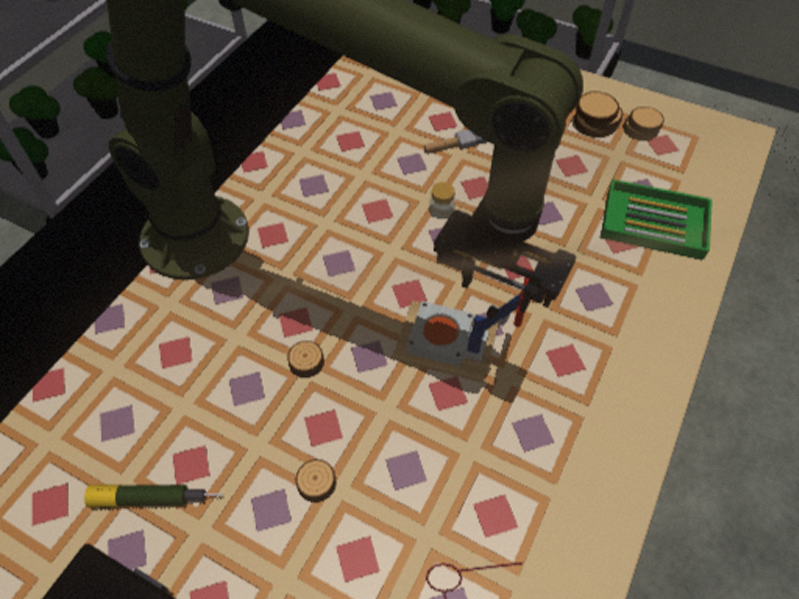

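View pics/v2.png

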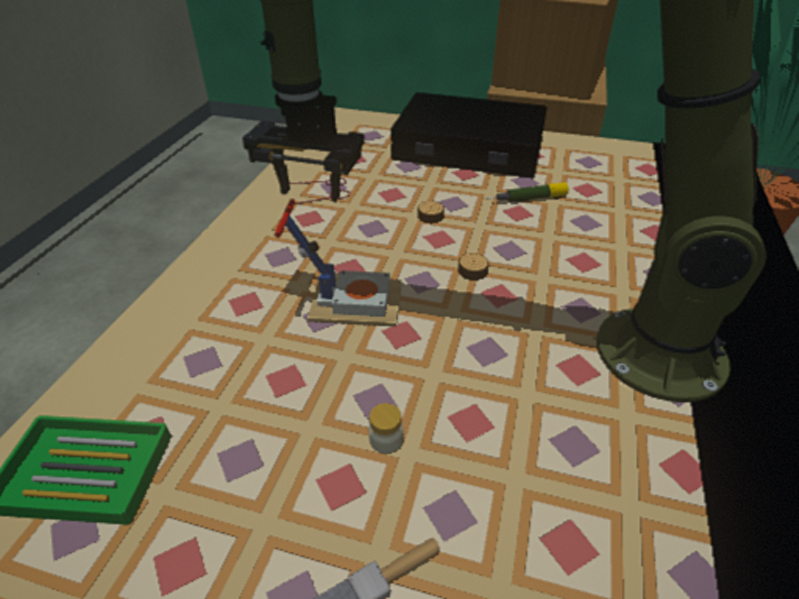

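Scene picture: slice look-alikes at (195,229), (202,307), and a stack at about (383,72)/(413,78). The camera sits at y = -0.61, so (202,307) should be the rightmost. I'll measure them and confirm with a crop.

Run:
```python
from h import *
S=vision.get_image("scene");D=vision.get_image("side")
for n,(u,v) in dict(near=(202,307),mid=(195,229),st=(383,70),st2=(413,76)).items(): print(n,np.round(onz(S,u,v,.026),3))
for n,(u,v) in dict(near=(276,135.),mid=(303.5,170)).items(): print(n,np.round(onz(D,u,v,.022),3))
def pocket(im,x0,y0,x1,y1,k):
    c=im["color"].astype(int)[y0:y1,x0:x1];m=((c[...,2]>1.8*c[...,0])&(c[...,2]>70)).astype(np.uint8)
    n,l,st,ce=cv2.connectedComponentsWithStats(m);i=1+np.argmax(st[1:,4]);print(k,st[i]+[x0,y0,0,0,0],ce[i]+[x0,y0]);return ce[i]+[x0,y0]
a=pocket(S,265,192,303,228,"S");b=pocket(D,215,175,250,198,"D")
for z in(.04,.045,.05): print(z,np.round(onz(S,*a,z),3),np.round(onz(D,*b,z),3))
a=cv2.resize(S["color"][190:330,170:350],None,fx=4.4,fy=4.2,interpolation=cv2.INTER_CUBIC);cv2.imwrite("pics/c1.png",a)
b=cv2.resize(D["color"][115:215,165:305],None,fx=5.5,fy=5.5,interpolation=cv2.INTER_CUBIC);cv2.imwrite("pics/c2.png",b)
```

```text
near [ 0.504 -0.329  0.026]
mid [ 0.368 -0.148  0.026]
st [0.616 0.738 0.026]
st2 [0.722 0.756 0.026]
near [ 0.499 -0.32   0.022]
mid [ 0.364 -0.137  0.022]
S [274 203  20  13  95] [284.30526316 206.42105263]
D [222 180  20  12 191] [231.32984293 185.29319372]
0.04 [0.559 0.028 0.04 ] [0.558 0.019 0.04 ]
0.045 [0.56  0.025 0.045] [0.555 0.025 0.045]
0.05 [0.561 0.021 0.05 ] [0.553 0.03  0.05 ]
```

View pics/c1.png

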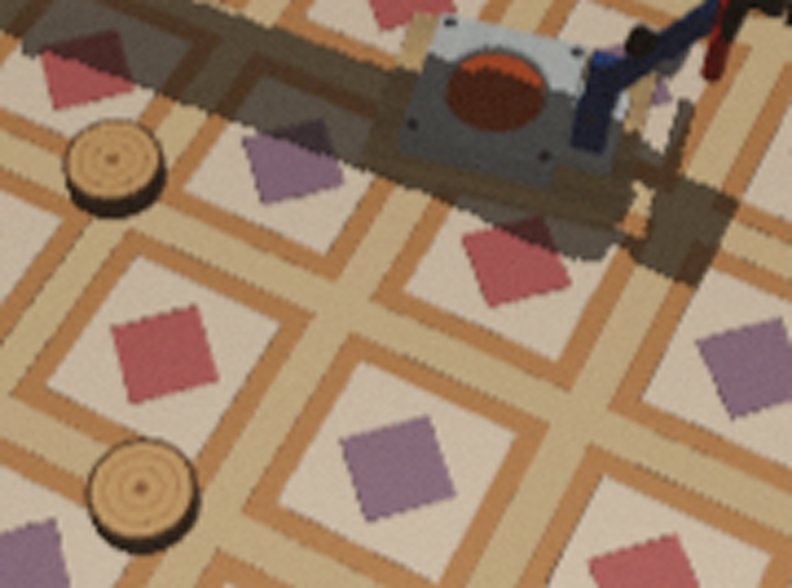

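View pics/c2.png

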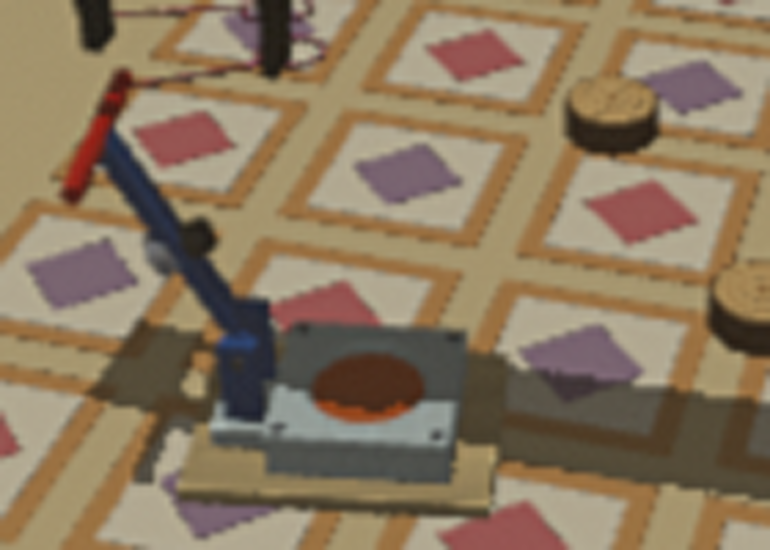

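The crop confirms it: the near slice at scene (202.5,306), world (0.503,-0.327), has the lowest y of all the candidates. I'll fit the vice pose next and look through the wrist camera.

```bash
cat > fit.py <<'E'
from h import *
from scipy.optimize import least_squares
def vp(p,l):
    x,y,w,zb=p[:4];c,s=np.cos(w),np.sin(w);return np.array([x+c*l[0]-s*l[1],y+s*l[0]+c*l[1],zb+l[2]])
E
python3 - <<'E'
from fit import *
S=vision.get_image("scene");D=vision.get_image("side");W=vision.get_image("wrist")
cv2.imwrite("pics/w0.png",cv2.resize(W["color"],None,fx=1.5,fy=1.5))
h=.05
obs=[(S,(267.7,193.6),(-h,h,.028)),(S,(261.4,223.3),(-h,-h,.028)),(S,(295,234),(h,-h,.028)),
(D,(216.8,174.1),(h,-h,.028)),(D,(249.9,175.9),(-h,-h,.028)),(D,(248.3,188.6),(-h,h,.028)),
(S,(170+497/4.4,190+90/4.2),(0,0,.026)),(D,(165+369/5.5,115+387/5.5),(0,0,.026))]
f=lambda p:np.concatenate([proj(i,vp(p,l))-uv for i,uv,l in obs])
r=least_squares(f,[.558,.025,0,.012],loss="soft_l1");print(np.round(r.x,4),np.round(r.fun.reshape(-1,2),1).tolist())
hs=[(S,(170+712/4.4,190+50/4.2)),(D,(165+105/5.5,115+128/5.5))]
g=lambda q:np.concatenate([proj(i,vp(r.x,(.066+.141*-np.cos(q[0]),0,.056+.141*np.sin(q[0]))))-uv for i,uv in hs])
q=least_squares(g,[2.]);print(q.x,q.fun)
print(W["fx"],np.round(ray(W,256,192),3), proj(W,vp(r.x,(0,0,.028))))
E
```

```text
[0.5587 0.0102 0.2535 0.0075] [[0.3, 0.7], [-1.2, -0.2], [0.6, -3.7], [0.5, 0.1], [-0.9, -1.4], [-0.6, 7.1], [-1.6, 0.7], [-0.1, -0.3]]
[2.04653614] [  3.616354   -12.70018947  -1.81118859   3.3960373 ]
281.58000506748476 [[ 0.65   0.066  0.385]
 [ 0.008 -0.238 -0.971]] [180.9416284  168.72196832]
```

View pics/w0.png

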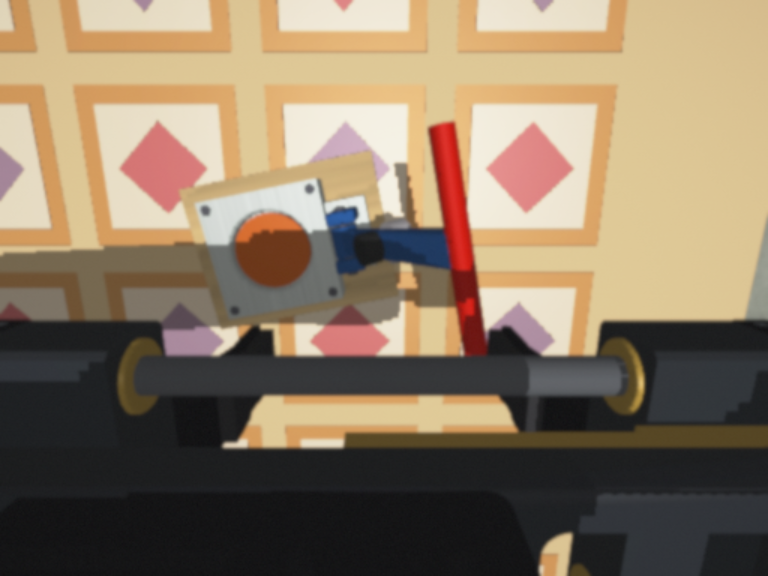

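Run:
```python
from fit import *
S=vision.get_image("scene");D=vision.get_image("side");W=vision.get_image("wrist")
h=.05
obs=[(S,(267.7,193.6),(-h,h,.028)),(S,(261.4,220),(-h,-h,.028)),
(D,(216.8,174.1),(h,-h,.028)),(D,(249.9,175.9),(-h,-h,.028)),(D,(248,195.5),(-h,h,.028)),
(S,(170+497/4.4,190+90/4.2),(0,0,.026)),(D,(165+369/5.5,115+387/5.5),(0,0,.026)),
(W,(130,133.5),(-h,h,.028)),(W,(213.3,120),(h,h,.028)),(W,(228.7,196.7),(h,-h,.028)),(W,(148,215.5),(-h,-h,.028)),(W,(181.5,165.5),(0,0,.028))]
def f(p):
    o=[proj(i,vp(p,l))-uv for i,uv,l in obs]
    t=p[4]
    for i,uv,dy in[(W,(295.5,83),.055),(W,(305,166.5),0),(S,(170+712/4.4,190+50/4.2),-.03),(D,(165+122/5.5,115+75/5.5),-.055),(D,(165+72/5.5,115+195/5.5),.055)]:
        if i is S: continue
        o.append(proj(i,vp(p,(.066-.141*np.cos(t),dy,.056+.141*np.sin(t))))-uv)
    return np.concatenate(o)
r=least_squares(f,[.558,.02,.2,.012,2],loss="soft_l1");print(np.round(r.x,4),np.round(r.fun.reshape(-1,2),1).tolist())
np.save("vice.npy",r.x)
t=r.x[4];print("handle",vp(r.x,(.066-.141*np.cos(t),0,.056+.141*np.sin(t))))
```

```text
[0.5595 0.0133 0.1829 0.01   2.0322] [[2.5, -1.2], [-1.3, 0.5], [1.1, -0.6], [-0.4, -0.7], [-2.2, 1.0], [-0.8, -0.5], [-0.7, -0.3], [0.6, 0.1], [-1.8, -2.0], [-0.2, 1.1], [4.7, -4.2], [-0.6, 1.1], [-1.1, 0.2], [1.1, 0.1], [0.3, 0.4], [-0.5, 0.2]]
handle [0.68613031 0.036693   0.19226242]
```

Request:
jog_arm(
  increments=[
    {"tx": -35,"ty": -16,"tz": 0,"wx": 0,"wy": 0,"wz": -0.12,"gripper": 1},
    {"tx": -70,"ty": -32,"tz": 0,"wx": 0,"wy": 0,"wz": -0.24,"gripper": 1},
    {"tx": -105,"ty": -48,"tz": 0,"wx": 0,"wy": 0,"wz": -0.36,"gripper": 1},
    {"tx": -140,"ty": -64,"tz": 0,"wx": 0,"wy": 0,"wz": -0.48,"gripper": 1},
    {"tx": -175,"ty": -80,"tz": 0,"wx": 0,"wy": 0,"wz": -0.6,"gripper": 1},
  ],
)

```text
time: 1.62
position: [0.5692, -0.1762, 0.2227]
tool_rot: [1.459, 2.782, -0.0]
ft_force: [0.1, -1.2, 0.2]
grip_width: 1.0
grip_force: 0.0
```

Request:
jog_arm(
  increments=[
    {"tx": -17,"ty": -28,"tz": 12,"wz": -0.12,"gripper": 1},
    {"tx": -34,"ty": -56,"tz": 24,"wz": -0.24,"gripper": 1},
    {"tx": -51,"ty": -84,"tz": 36,"wz": -0.36,"gripper": 1},
    {"tx": -68,"ty": -112,"tz": 48,"wz": -0.48,"gripper": 1},
    {"tx": -84,"ty": -140,"tz": 60,"wz": -0.6,"gripper": 1},
  ],
)

```text
validation failed for argument at $.in...
```

Request:
jog_arm(
  increments=[
    {"wz": -0.12,"gripper": 1},
    {"wz": -0.24,"gripper": 1},
    {"wz": -0.36,"gripper": 1},
    {"wz": -0.48,"gripper": 1},
    {"wz": -0.554,"gripper": 1},
  ],
)

```text
validation failed for argument at $.in...
```

Run:
```python
from h import *
W=vision.get_image("wrist");s=ctrl.get_state();print(s["position"],s["tool_rot"],s["joint_positions"][6])
p=proj(W,[.502,-.325,.026]);print(p,vision.spot_in("wrist","slice"))
im=W["color"].copy()
cv2.imwrite("pics/w1.png",cv2.resize(im,None,fx=1.2,fy=1.2))
T=R.from_rotvec(s["tool_rot"]).as_matrix();print(T.round(3))
```

```text
[ 0.56498174 -0.18706574  0.22293191] [ 1.46262888  2.77927959 -0.0114965 ] 0.8658825429610943
[151.5075877  236.10346669] [{'bbox': [97.5, 26.6, 157.7, 85.9], 'conf': 0.96}, {'bbox': [126.4, 211.1, 166.8, 237.4], 'conf': 0.83}]
[[-0.566  0.824 -0.003]
 [ 0.824  0.566 -0.007]
 [-0.004 -0.006 -1.   ]]
```

View pics/w1.png

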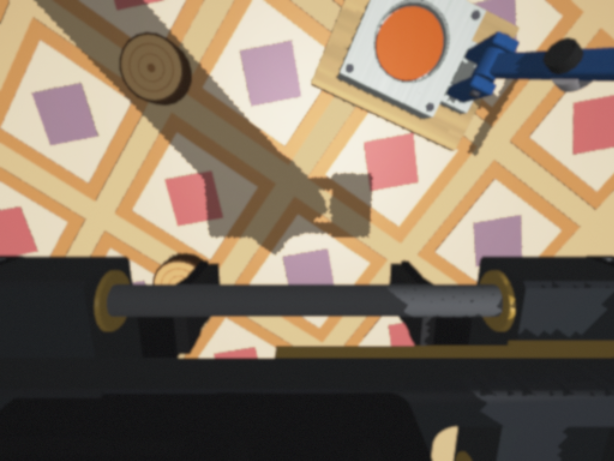

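The wrist view shows the near slice at (150,225) hidden by the finger, the mid look-alike at (127,56), and the pocket at (342,35). The rejected rows need every field filled in.

Request:
jog_arm(
  increments=[
    {"tx": -17,"ty": -28,"tz": 12,"wx": 0,"wy": 0,"wz": -0.12,"gripper": 1},
    {"tx": -34,"ty": -56,"tz": 24,"wx": 0,"wy": 0,"wz": -0.24,"gripper": 1},
    {"tx": -51,"ty": -84,"tz": 36,"wx": 0,"wy": 0,"wz": -0.36,"gripper": 1},
    {"tx": -68,"ty": -112,"tz": 48,"wx": 0,"wy": 0,"wz": -0.48,"gripper": 1},
    {"tx": -84,"ty": -140,"tz": 60,"wx": 0,"wy": 0,"wz": -0.6,"gripper": 1},
  ],
)

```text
time: 2.13
position: [0.5013, -0.3242, 0.1623]
tool_rot: [0.573, 3.088, -0.001]
ft_force: [0.8, -0.4, 1.1]
grip_width: 1.002
grip_force: 0.0
```

Request:
jog_arm(
  increments=[
    {"tx": 0,"ty": 0,"tz": 0,"wx": 0,"wy": 0,"wz": -0.12,"gripper": 1},
    {"tx": 0,"ty": 0,"tz": 0,"wx": 0,"wy": 0,"wz": -0.24,"gripper": 1},
    {"tx": 0,"ty": 0,"tz": 0,"wx": 0,"wy": 0,"wz": -0.36,"gripper": 1},
    {"tx": 0,"ty": 0,"tz": 0,"wx": 0,"wy": 0,"wz": -0.48,"gripper": 1},
    {"tx": 0,"ty": 0,"tz": 0,"wx": 0,"wy": 0,"wz": -0.554,"gripper": 1},
  ],
)

```text
time: 2.55
position: [0.5021, -0.3229, 0.1626]
tool_rot: [-0.292, 3.128, -0.0]
ft_force: [1.1, 0.3, 0.2]
grip_width: 0.998
grip_force: 0.0
```

Run:
```python
from h import *
W=vision.get_image("wrist");W=vision.get_image("wrist");s=ctrl.get_state();print(s["position"],s["tool_rot"],s["joint_positions"][6],np.abs(s["qd"]).max())
print(proj(W,[.502,-.325,.026]))
for c in("wrist","scene","side"):
  im=W if c=="wrist" else vision.get_image(c)
  for d in vision.spot_in(c,"slice"):
    b=d["bbox"];print(c,np.round(b),d["conf"],onz(im,(b[0]+b[2])/2,(b[1]+b[3])/2,.015))
cv2.imwrite("pics/w2.png",cv2.resize(W["color"],None,fx=1.2,fy=1.2))
T=R.from_rotvec(s["tool_rot"]).as_matrix();print(T.round(3), np.degrees(np.arctan2(T[1,0],T[0,0])))
```

```text
[ 0.50206328 -0.32280065  0.16259941] [-2.84355839e-01  3.12846988e+00  5.76945220e-05] 2.268023754132907 0.07636199415063422
[251.67619225 185.44340482]
wrist [410.  54. 487. 119.] 0.97 [ 0.36306787 -0.14347019  0.015     ]
wrist [220. 153. 276. 213.] 0.91 [ 0.50220049 -0.32906921  0.015     ]
scene [193. 294. 212. 320.] 0.66 [ 0.5027209  -0.32630402  0.015     ]
side [293. 160. 313. 178.] 0.67 [ 0.36621089 -0.15122827  0.015     ]
side [270. 124. 284. 142.] 0.49 [ 0.50054666 -0.34518563  0.015     ]
[[-0.984 -0.18   0.   ]
 [-0.18   0.984  0.   ]
 [-0.     0.    -1.   ]] -169.6129773828144
```

View pics/w2.png

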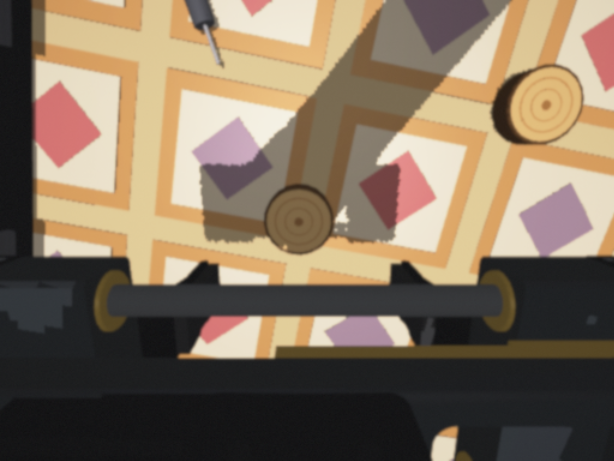

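Request:
jog_arm(
  increments=[
    {"tx": 2,"ty": -5,"tz": 35,"wx": 0,"wy": 0,"wz": 0,"gripper": 1},
    {"tx": 2,"ty": -5,"tz": 70,"wx": 0,"wy": 0,"wz": 0,"gripper": 1},
    {"tx": 2,"ty": -5,"tz": 105,"wx": 0,"wy": 0,"wz": 0,"gripper": 1},
    {"tx": 2,"ty": -5,"tz": 135,"wx": 0,"wy": 0,"wz": 0,"gripper": 1},
    {"tx": 2,"ty": -5,"tz": 146.5,"wx": 0,"wy": 0,"wz": 0,"gripper": 1},
  ],
)

```text
time: 3.32
position: [0.4979, -0.3263, 0.0114]
tool_rot: [0.283, -3.123, -0.007]
ft_force: [-0.9, 0.5, -0.5]
grip_width: 0.999
grip_force: 0.0
```

Request:
jog_arm(
  increments=[
    {"tx": 0,"ty": 0,"tz": 0,"wx": 0,"wy": 0,"wz": 0,"gripper": 1},
    {"tx": 0,"ty": 0,"tz": 0,"wx": 0,"wy": 0,"wz": 0,"gripper": 0.6},
    {"tx": 0,"ty": 0,"tz": 0,"wx": 0,"wy": 0,"wz": 0,"gripper": 0.6},
    {"tx": 0,"ty": 0,"tz": 0,"wx": 0,"wy": 0,"wz": 0,"gripper": 0.6},
    {"tx": 0,"ty": 0,"tz": 0,"wx": 0,"wy": 0,"wz": 0,"gripper": 0.6},
  ],
  grip_force=25,
)

```text
time: 3.73
position: [0.5022, -0.329, 0.0182]
tool_rot: [-0.285, 3.126, -0.004]
ft_force: [0.6, -0.1, 0.0]
grip_width: 0.784
grip_force: 0.0
```

Request:
jog_arm(
  increments=[
    {"tx": 0,"ty": 0,"tz": 0,"wx": 0,"wy": 0,"wz": 0,"gripper": 0.6},
    {"tx": 0,"ty": 0,"tz": 0,"wx": 0,"wy": 0,"wz": 0,"gripper": 0.6},
    {"tx": 0,"ty": 0,"tz": 0,"wx": 0,"wy": 0,"wz": 0,"gripper": 0.6},
    {"tx": 0,"ty": 0,"tz": 0,"wx": 0,"wy": 0,"wz": 0,"gripper": 0.6},
    {"tx": 0,"ty": 0,"tz": 0,"wx": 0,"wy": 0,"wz": 0,"gripper": 0.6},
  ],
)

```text
time: 4.15
position: [0.5019, -0.3288, 0.0178]
tool_rot: [-0.285, 3.126, -0.002]
ft_force: [0.6, -0.2, 5.8]
grip_width: 0.721
grip_force: 25.0
```

Request:
jog_arm(
  increments=[
    {"tx": 0,"ty": 0,"tz": -15,"wx": 0,"wy": 0,"wz": 0,"gripper": 0.6},
    {"tx": 0,"ty": 0,"tz": -40,"wx": 0,"wy": 0,"wz": 0,"gripper": 0.6},
    {"tx": -10,"ty": 12,"tz": -70,"wx": 0,"wy": 0,"wz": 0,"gripper": 0.6},
    {"tx": -22,"ty": 27,"tz": -100,"wx": 0,"wy": 0,"wz": 0,"gripper": 0.6},
    {"tx": -40,"ty": 50,"tz": -125,"wx": 0,"wy": 0,"wz": 0,"gripper": 0.6},
  ],
)

```text
time: 4.57
position: [0.5302, -0.2744, 0.1433]
tool_rot: [-0.277, 3.129, -0.004]
ft_force: [0.3, -1.0, -1.3]
grip_width: 0.72
grip_force: 25.0
```

Request:
jog_arm(
  increments=[
    {"tx": -22,"ty": 25,"tz": -15,"wx": 0,"wy": 0,"wz": 0,"gripper": 0.6},
    {"tx": -44,"ty": 50,"tz": -30,"wx": 0,"wy": 0,"wz": 0,"gripper": 0.6},
    {"tx": -66,"ty": 75,"tz": -45,"wx": 0,"wy": 0,"wz": 0,"gripper": 0.6},
    {"tx": -87,"ty": 99,"tz": -57,"wx": 0,"wy": 0,"wz": 0,"gripper": 0.6},
    {"tx": -87,"ty": 99,"tz": -57,"wx": 0,"wy": 0,"wz": 0,"gripper": 0.6},
  ],
)

```text
time: 4.98
position: [0.6037, -0.1494, 0.2014]
tool_rot: [-0.302, 3.119, 0.005]
ft_force: [0.2, 2.1, -0.5]
grip_width: 0.724
grip_force: 25.0
```

Run:
```python
from h import *
for _ in range(5): W=vision.get_image("wrist")
s=ctrl.get_state();print(s["position"],s["tool_rot"],np.abs(s["qd"]).max(),s["grip_width"],s["ft_force"])
cv2.imwrite("pics/w3raw.png",W["color"]);import pickle;pickle.dump(W,open("w3.pkl","wb"))
cv2.imwrite("pics/w3.png",cv2.resize(W["color"][:290],None,fx=1.56,fy=1.56,interpolation=cv2.INTER_CUBIC))
for d in vision.spot_in("wrist","slice"): print(d)
```

```text
[ 0.59767333 -0.16042738  0.19731775] [ 2.81323275e-01 -3.12729146e+00  8.87123243e-04] 0.009048935083966023 0.7219013357698668 [-0.13745864  0.53528794 -2.08307651]
{'bbox': [201.9, 178.8, 306.8, 285.8], 'conf': 0.91}
{'bbox': [287.5, 0.1, 319.5, 6.6], 'conf': 0.52}
```

View pics/w3.png

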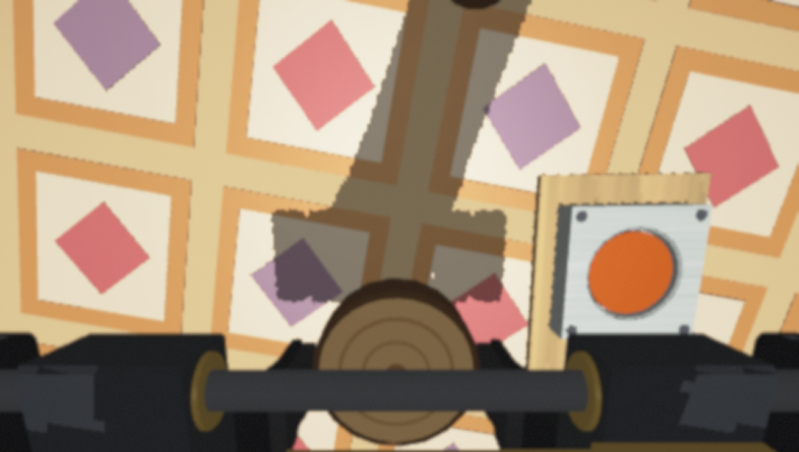

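The pocket mouth centre is at raw (405,175), the block corners at (365,131), (454,133) and (361,215), and the held slice's top centre at about (254.5,238).

Run:
```python
from fit import *
import pickle
W=pickle.load(open("w3.pkl","rb"));v=np.load("vice.npy");s=ctrl.get_state();p=np.array(s["position"]);T=R.from_rotvec(s["tool_rot"]).as_matrix()
h=.05
obs=[((365.4,131.4),(-h,-h,.028),1),((453.8,132.7),(-h,h,.028),1),((361,214.7),(h,-h,.028),1),((405.4,175.3),(0,0,.028),3)]
f=lambda q:np.concatenate([w*(proj(W,vp(np.r_[q,zb],l))-uv) for uv,l,w in obs])
for zb in(.007,.010,.013):
    r=least_squares(f,v[:3]);print(zb,np.round(r.x,4),r.cost,np.round(r.fun,1))
c=onz(W,254.5,237.8,p[2]+.0082);print("slice c",c,"offset tool",T.T@(c-p))
zb=.010;r=least_squares(f,v[:3])
d=np.array([r.x[0],r.x[1],0])-np.array([c[0],c[1],0]);print("delta world",d,"tool mm",1000*T.T@d, "yaw tool",np.arctan2(-T[1,0],-T[0,0]))
np.save("vice2.npy",np.r_[r.x,zb])
```

```text
0.007 [0.5588 0.0135 0.1908] 5.551744329778697 [ 0.9  0.6  1.3 -1.6 -1.8  1.6 -0.2 -0.1]
0.01 [0.5586 0.0119 0.1908] 8.045475033372256 [ 0.6  0.3  1.8 -2.  -2.2  2.  -0.1  0. ]
0.013 [0.5584 0.0102 0.1909] 11.61215521075567 [ 0.2 -0.1  2.3 -2.3 -2.6  2.4 -0.   0.2]
slice c [ 0.59708907 -0.15964745  0.20551775] offset tool [ 0.00042549  0.00098962 -0.00819957]
delta world [-0.03850533  0.17151768  0.        ] tool mm [ 7.35311611e+00  1.75632868e+02 -3.08703629e-02] yaw tool 0.17899430733662
```

Request:
jog_arm(
  increments=[
    {"tx": 2,"ty": 35,"tz": 0,"wx": 0,"wy": 0,"wz": 0,"gripper": 0.6},
    {"tx": 4,"ty": 70,"tz": 15,"wx": 0,"wy": 0,"wz": 0,"gripper": 0.6},
    {"tx": 6,"ty": 105,"tz": 35,"wx": 0,"wy": 0,"wz": 0,"gripper": 0.6},
    {"tx": 7.4,"ty": 140,"tz": 55,"wx": 0,"wy": 0,"wz": -0.012,"gripper": 0.6},
    {"tx": 7.4,"ty": 175.6,"tz": 75,"wx": 0,"wy": 0,"wz": -0.012,"gripper": 0.6},
  ],
)

```text
time: 5.7
position: [0.5587, 0.0122, 0.1222]
tool_rot: [-0.299, 3.127, -0.001]
ft_force: [0.9, -1.3, -0.2]
grip_width: 0.723
grip_force: 25.0
```

Request:
jog_arm(
  increments=[
    {"tx": 0,"ty": 0,"tz": 15,"wx": 0,"wy": 0,"wz": 0,"gripper": 0.6},
    {"tx": 0,"ty": 0,"tz": 30,"wx": 0,"wy": 0,"wz": 0,"gripper": 0.6},
    {"tx": 0,"ty": 0,"tz": 45,"wx": 0,"wy": 0,"wz": 0,"gripper": 0.6},
    {"tx": 0,"ty": 0,"tz": 55,"wx": 0,"wy": 0,"wz": 0,"gripper": 0.6},
    {"tx": 0,"ty": 0,"tz": 55,"wx": 0,"wy": 0,"wz": 0,"gripper": 0.6},
  ],
)

```text
time: 6.12
position: [0.5576, 0.0113, 0.0654]
tool_rot: [0.3, -3.122, -0.0]
ft_force: [-0.3, 0.4, 0.2]
grip_width: 0.725
grip_force: 25.0
```

Run:
```python
from fit import *
for _ in range(4): W=vision.get_image("wrist")
s=ctrl.get_state();p=np.array(s["position"]);T=R.from_rotvec(s["tool_rot"]).as_matrix();v=np.load("vice2.npy")
print(p,T.round(3),s["ft_force"],s["grip_width"])
c=p+T@[.0004,.001,0]
print("err tool mm",1000*T.T@(np.r_[v[:2],0]-np.r_[c[:2],0]))
S=vision.get_image("scene");D=vision.get_image("side")
a=cv2.resize(S["color"][170:245,235:345],(799,545),interpolation=cv2.INTER_CUBIC);k=799/110
b=cv2.resize(D["color"][130:215,170:275],(672,545),interpolation=cv2.INTER_CUBIC)
out=np.hstack([a,b]);out=cv2.resize(out,(800,int(545*800/1471)));cv2.imwrite("pics/p.png",out)
```

```text
[0.56059694 0.01221982 0.06905762] [[-0.981 -0.192  0.002]
 [-0.192  0.981 -0.   ]
 [-0.002 -0.    -1.   ]] [-0.78298503  0.42247497 -1.38362432] 0.72372046942942
err tool mm [ 1.64288135 -0.95731605 -0.00240169]
```

View pics/p.png

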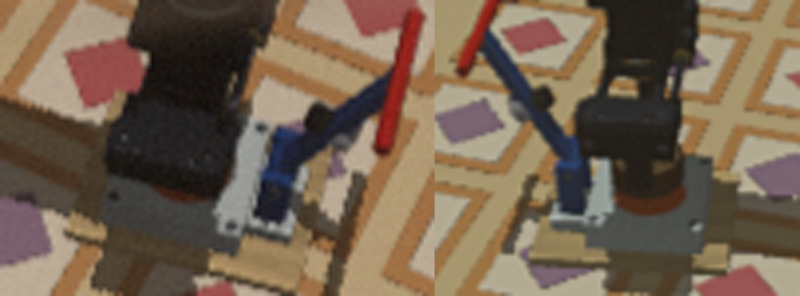

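Request:
jog_arm(
  increments=[
    {"tx": 1.5,"ty": -1,"tz": 3,"wx": 0,"wy": 0,"wz": 0,"gripper": 0.6},
    {"tx": 1.5,"ty": -1,"tz": 6,"wx": 0,"wy": 0,"wz": 0,"gripper": 0.6},
    {"tx": 1.5,"ty": -1,"tz": 9,"wx": 0,"wy": 0,"wz": 0,"gripper": 0.6},
    {"tx": 1.5,"ty": -1,"tz": 12,"wx": 0,"wy": 0,"wz": 0,"gripper": 0.6},
    {"tx": 1.5,"ty": -1,"tz": 14,"wx": 0,"wy": 0,"wz": 0,"gripper": 0.6},
  ],
)

```text
time: 6.83
position: [0.5582, 0.0115, 0.0535]
tool_rot: [0.304, -3.126, -0.0]
ft_force: [-0.6, 0.3, -0.3]
grip_width: 0.72
grip_force: 25.0
```

Request:
jog_arm(
  increments=[
    {"tx": 0,"ty": 0,"tz": 1,"wx": 0,"wy": 0,"wz": 0,"gripper": 0.6},
    {"tx": 0,"ty": 0,"tz": 2,"wx": 0,"wy": 0,"wz": 0,"gripper": 0.6},
    {"tx": 0,"ty": 0,"tz": 3,"wx": 0,"wy": 0,"wz": 0,"gripper": 0.6},
    {"tx": 0,"ty": 0,"tz": 4,"wx": 0,"wy": 0,"wz": 0,"gripper": 0.6},
    {"tx": 0,"ty": 0,"tz": 4,"wx": 0,"wy": 0,"wz": 0,"gripper": 0.6},
  ],
)

```text
time: 7.25
position: [0.5586, 0.0115, 0.0505]
tool_rot: [-0.304, 3.127, -0.0]
ft_force: [-1.6, -0.0, 3.9]
grip_width: 0.72
grip_force: 25.0
```

Request:
jog_arm(
  increments=[
    {"tx": 0,"ty": 0,"tz": 0.4,"wx": 0,"wy": 0,"wz": 0,"gripper": 0.6},
    {"tx": 0,"ty": 0,"tz": 0.8,"wx": 0,"wy": 0,"wz": 0,"gripper": 0.6},
    {"tx": 0,"ty": 0,"tz": 1.2,"wx": 0,"wy": 0,"wz": 0,"gripper": 0.6},
    {"tx": 0,"ty": 0,"tz": 1.6,"wx": 0,"wy": 0,"wz": 0,"gripper": 0.6},
    {"tx": 0,"ty": 0,"tz": 2,"wx": 0,"wy": 0,"wz": 0,"gripper": 0.6},
  ],
)

```text
time: 7.67
position: [0.5586, 0.0115, 0.0491]
tool_rot: [-0.304, 3.127, -0.0]
ft_force: [-3.4, -0.5, 6.4]
grip_width: 0.717
grip_force: 25.0
```

Request:
jog_arm(
  increments=[
    {"tx": 0,"ty": 0,"tz": 0.4,"wx": 0,"wy": 0,"wz": 0,"gripper": 0.6},
    {"tx": 0,"ty": 0,"tz": 0.8,"wx": 0,"wy": 0,"wz": 0,"gripper": 0.6},
    {"tx": 0,"ty": 0,"tz": 1.2,"wx": 0,"wy": 0,"wz": 0,"gripper": 0.6},
    {"tx": 0,"ty": 0,"tz": 1.6,"wx": 0,"wy": 0,"wz": 0,"gripper": 0.6},
    {"tx": 0,"ty": 0,"tz": 2,"wx": 0,"wy": 0,"wz": 0,"gripper": 0.6},
  ],
)

```text
time: 8.08
position: [0.5586, 0.0115, 0.0472]
tool_rot: [-0.304, 3.127, -0.0]
ft_force: [-3.8, -0.3, 7.5]
grip_width: 0.722
grip_force: 25.0
```

Request:
jog_arm(
  increments=[
    {"tx": 0.7,"ty": 0,"tz": 0.4,"wx": 0,"wy": 0,"wz": 0,"gripper": 0.6},
    {"tx": 0.7,"ty": 0,"tz": 0.8,"wx": 0,"wy": 0,"wz": 0,"gripper": 0.6},
    {"tx": 0.7,"ty": 0,"tz": 1.2,"wx": 0,"wy": 0,"wz": 0,"gripper": 0.6},
    {"tx": 0.7,"ty": 0,"tz": 1.6,"wx": 0,"wy": 0,"wz": 0,"gripper": 0.6},
    {"tx": 0.7,"ty": 0,"tz": 2,"wx": 0,"wy": 0,"wz": 0,"gripper": 0.6},
  ],
)

```text
time: 8.5
position: [0.5586, 0.0114, 0.0454]
tool_rot: [-0.304, 3.125, -0.0]
ft_force: [-1.6, 0.4, 7.3]
grip_width: 0.723
grip_force: 25.0
```

Request:
jog_arm(
  increments=[
    {"tx": 0,"ty": 0,"tz": 0.4,"wx": 0,"wy": 0,"wz": 0,"gripper": 0.6},
    {"tx": 0,"ty": 0,"tz": 0.8,"wx": 0,"wy": 0,"wz": 0,"gripper": 0.6},
    {"tx": 0,"ty": 0,"tz": 1.2,"wx": 0,"wy": 0,"wz": 0,"gripper": 0.6},
    {"tx": 0,"ty": 0,"tz": 1.6,"wx": 0,"wy": 0,"wz": 0,"gripper": 0.6},
    {"tx": 0,"ty": 0,"tz": 2,"wx": 0,"wy": 0,"wz": 0,"gripper": 0.6},
  ],
)

```text
time: 8.92
position: [0.5586, 0.0115, 0.0444]
tool_rot: [-0.304, 3.125, -0.001]
ft_force: [-5.1, 0.3, 15.6]
grip_width: 0.728
grip_force: 25.0
```

Request:
jog_arm(
  increments=[
    {"tx": 0,"ty": 0,"tz": 0.2,"wx": 0,"wy": 0,"wz": 0,"gripper": 0.6},
    {"tx": 0,"ty": 0,"tz": 0.4,"wx": 0,"wy": 0,"wz": 0,"gripper": 0.6},
    {"tx": 0,"ty": 0,"tz": 0.4,"wx": 0,"wy": 0,"wz": 0,"gripper": 0.6},
    {"tx": 0,"ty": 0,"tz": 0.4,"wx": 0,"wy": 0,"wz": 0,"gripper": 0.6},
    {"tx": 0,"ty": 0,"tz": 0.4,"wx": 0,"wy": 0,"wz": 0,"gripper": 0.6},
  ],
)

```text
time: 9.33
position: [0.5586, 0.0115, 0.0444]
tool_rot: [-0.304, 3.125, -0.001]
ft_force: [-5.3, 0.2, 15.7]
grip_width: 0.721
grip_force: 25.0
```

Request:
jog_arm(
  increments=[
    {"tx": 0,"ty": 0,"tz": -1.5,"wx": 0,"wy": 0,"wz": 0,"gripper": 0.6},
    {"tx": 0,"ty": 0,"tz": -1.5,"wx": 0,"wy": 0,"wz": 0,"gripper": 0.9},
    {"tx": 0,"ty": 0,"tz": -1.5,"wx": 0,"wy": 0,"wz": 0,"gripper": 0.9},
    {"tx": 0,"ty": 0,"tz": -1.5,"wx": 0,"wy": 0,"wz": 0,"gripper": 0.9},
    {"tx": 0,"ty": 0,"tz": -1.5,"wx": 0,"wy": 0,"wz": 0,"gripper": 0.9},
  ],
)

```text
time: 9.75
position: [0.5575, 0.0112, 0.0426]
tool_rot: [0.304, -3.126, -0.0]
ft_force: [-0.3, 0.2, -0.6]
grip_width: 0.879
grip_force: 0.0
```

Request:
jog_arm(
  increments=[
    {"tx": 0,"ty": 0,"tz": -15,"wx": 0,"wy": 0,"wz": 0,"gripper": 0.9},
    {"tx": 0,"ty": 0,"tz": -30,"wx": 0,"wy": 0,"wz": 0,"gripper": 0.9},
    {"tx": 0,"ty": 0,"tz": -30,"wx": 0,"wy": 0,"wz": 0,"gripper": 0},
    {"tx": 0,"ty": 0,"tz": -30,"wx": 0,"wy": 0,"wz": 0,"gripper": 0},
    {"tx": 0,"ty": 0,"tz": -30,"wx": 0,"wy": 0,"wz": 0,"gripper": 0},
  ],
)

```text
time: 10.17
position: [0.5573, 0.0112, 0.0723]
tool_rot: [0.304, -3.126, -0.0]
ft_force: [-0.1, 0.1, 0.1]
grip_width: 0.755
grip_force: 0.0
```

Request:
jog_arm(
  increments=[
    {"tx": 0,"ty": 0,"tz": 0,"wx": 0,"wy": 0,"wz": 0,"gripper": 0},
    {"tx": 0,"ty": 0,"tz": 0,"wx": 0,"wy": 0,"wz": 0,"gripper": 0},
    {"tx": 0,"ty": 0,"tz": 0,"wx": 0,"wy": 0,"wz": 0,"gripper": 0},
    {"tx": 0,"ty": 0,"tz": 0,"wx": 0,"wy": 0,"wz": 0,"gripper": 0},
    {"tx": 0,"ty": 0,"tz": 0,"wx": 0,"wy": 0,"wz": 0,"gripper": 0},
  ],
)

```text
time: 10.58
position: [0.5577, 0.0113, 0.0729]
tool_rot: [0.304, -3.127, -0.0]
ft_force: [0.5, -0.5, 0.5]
grip_width: 0.378
grip_force: 0.0
```

Run:
```python
from fit import *
for _ in range(2): W=vision.get_image("wrist")
s=ctrl.get_state();print(s["position"],s["grip_width"],s["ft_force"])
cv2.imwrite("pics/w5.png",W["color"])
v=np.load("vice2.npy");print(proj(W,vp(v,(0,0,.043))),vision.spot_in("wrist","slice"))
```

```text
[0.55778211 0.01127283 0.07307904] 0.29022719827791416 [ 0.69961132 -0.65405797 -0.31519061]
[254.32575273 223.96880373] [{'bbox': [206.4, 173.7, 298.7, 237.8], 'conf': 0.59}]
```

Request:
jog_arm(
  increments=[
    {"tx": 0,"ty": 0,"tz": 0,"wx": 0,"wy": 0,"wz": 0,"gripper": 0},
    {"tx": 0,"ty": 0,"tz": 0,"wx": 0,"wy": 0,"wz": 0,"gripper": 0},
    {"tx": 0,"ty": 0,"tz": 6,"wx": 0,"wy": 0,"wz": 0,"gripper": 0},
    {"tx": 0,"ty": 0,"tz": 12,"wx": 0,"wy": 0,"wz": 0,"gripper": 0},
    {"tx": 0,"ty": 0,"tz": 17,"wx": 0,"wy": 0,"wz": 0,"gripper": 0},
  ],
)

```text
time: 11.15
position: [0.5575, 0.0112, 0.0552]
tool_rot: [0.304, -3.126, -0.0]
ft_force: [-0.1, 0.3, -0.4]
grip_width: 0.007
grip_force: 0.0
```

Request:
jog_arm(
  increments=[
    {"tx": 0,"ty": 0,"tz": 1,"wx": 0,"wy": 0,"wz": 0,"gripper": 0},
    {"tx": 0,"ty": 0,"tz": 2,"wx": 0,"wy": 0,"wz": 0,"gripper": 0},
    {"tx": 0,"ty": 0,"tz": 3,"wx": 0,"wy": 0,"wz": 0,"gripper": 0},
    {"tx": 0,"ty": 0,"tz": 4,"wx": 0,"wy": 0,"wz": 0,"gripper": 0},
    {"tx": 0,"ty": 0,"tz": 4.5,"wx": 0,"wy": 0,"wz": 0,"gripper": 0},
  ],
)

```text
time: 11.57
position: [0.5577, 0.0113, 0.0531]
tool_rot: [0.304, -3.126, 0.001]
ft_force: [-5.7, 0.1, 12.5]
grip_width: 0.006
grip_force: 6.1
```

Request:
jog_arm(
  increments=[
    {"tx": 0,"ty": 0,"tz": 0.4,"wx": 0,"wy": 0,"wz": 0,"gripper": 0},
    {"tx": 0,"ty": 0,"tz": 0.8,"wx": 0,"wy": 0,"wz": 0,"gripper": 0},
    {"tx": 0,"ty": 0,"tz": 1,"wx": 0,"wy": 0,"wz": 0,"gripper": 0},
    {"tx": 0,"ty": 0,"tz": 1,"wx": 0,"wy": 0,"wz": 0,"gripper": 0},
    {"tx": 0,"ty": 0,"tz": 1,"wx": 0,"wy": 0,"wz": 0,"gripper": 0},
  ],
)

```text
time: 11.98
position: [0.5577, 0.0113, 0.0531]
tool_rot: [0.304, -3.126, 0.001]
ft_force: [-6.9, 0.1, 14.0]
grip_width: 0.006
grip_force: 7.3
```

Request:
jog_arm(
  increments=[
    {"tx": 0,"ty": 0,"tz": 0.5,"wx": 0,"wy": 0,"wz": 0,"gripper": 0},
    {"tx": 0,"ty": 0,"tz": 0.5,"wx": 0,"wy": 0,"wz": 0,"gripper": 0},
    {"tx": 0,"ty": 0,"tz": 0.5,"wx": 0,"wy": 0,"wz": 0,"gripper": 0},
    {"tx": 0,"ty": 0,"tz": 0.5,"wx": 0,"wy": 0,"wz": 0,"gripper": 0},
    {"tx": 0,"ty": 0,"tz": 0.5,"wx": 0,"wy": 0,"wz": 0,"gripper": 0},
  ],
)

```text
time: 12.4
position: [0.5577, 0.0113, 0.053]
tool_rot: [0.304, -3.126, 0.001]
ft_force: [-8.9, 0.8, 18.0]
grip_width: 0.002
grip_force: 8.8
```

Request:
jog_arm(
  increments=[
    {"tx": 0,"ty": 0,"tz": -5,"wx": 0,"wy": 0,"wz": 0,"gripper": 0},
    {"tx": 0,"ty": 0,"tz": -40,"wx": 0,"wy": 0,"wz": 0,"gripper": 0},
    {"tx": 0,"ty": 0,"tz": -80,"wx": 0,"wy": 0,"wz": 0,"gripper": 0},
    {"tx": 0,"ty": 0,"tz": -120,"wx": 0,"wy": 0,"wz": 0,"gripper": 0},
    {"tx": 0,"ty": 0,"tz": -160,"wx": 0,"wy": 0,"wz": 0,"gripper": 0},
  ],
)

```text
time: 12.82
position: [0.5576, 0.0113, 0.2121]
tool_rot: [-0.304, 3.126, -0.0]
ft_force: [0.8, -0.1, -0.6]
grip_width: 0.01
grip_force: 0.0
```

Request:
jog_arm(
  increments=[
    {"tx": 0,"ty": 0,"tz": -35,"wx": 0,"wy": 0,"wz": 0.12,"gripper": 0.5},
    {"tx": 0,"ty": 0,"tz": -60,"wx": 0,"wy": 0,"wz": 0.24,"gripper": 0.5},
    {"tx": -5,"ty": -2,"tz": -65,"wx": 0,"wy": 0,"wz": 0.36,"gripper": 0.5},
    {"tx": -25,"ty": -7,"tz": -65,"wx": 0,"wy": 0,"wz": 0.48,"gripper": 0.5},
    {"tx": -50,"ty": -12,"tz": -65,"wx": 0,"wy": 0,"wz": 0.6,"gripper": 0.5},
  ],
)

```text
time: 13.23
position: [0.6098, 0.0088, 0.2775]
tool_rot: [0.643, 3.071, -0.0]
ft_force: [0.2, 0.2, 0.1]
grip_width: 0.301
grip_force: 0.0
```

Request:
jog_arm(
  increments=[
    {"tx": 0,"ty": 0,"tz": 0,"wx": 0,"wy": 0,"wz": 0.12,"gripper": 0.5},
    {"tx": 0,"ty": 0,"tz": 0,"wx": 0,"wy": 0,"wz": 0.24,"gripper": 0.5},
    {"tx": 0,"ty": 0,"tz": 0,"wx": 0,"wy": 0,"wz": 0.36,"gripper": 0.5},
    {"tx": 0,"ty": 0,"tz": 0,"wx": 0,"wy": 0,"wz": 0.48,"gripper": 0.5},
    {"tx": 0,"ty": 0,"tz": 0,"wx": 0,"wy": 0,"wz": 0.6,"gripper": 0.5},
  ],
)

```text
time: 13.65
position: [0.6094, 0.0092, 0.2751]
tool_rot: [1.523, 2.748, 0.0]
ft_force: [0.6, 1.0, -1.1]
grip_width: 0.496
grip_force: 0.0
```

Request:
jog_arm(
  increments=[
    {"tx": 0,"ty": 0,"tz": 0,"wx": 0,"wy": 0,"wz": 0.12,"gripper": 0.5},
    {"tx": 0,"ty": 0,"tz": 0,"wx": 0,"wy": 0,"wz": 0.24,"gripper": 0.5},
    {"tx": 0,"ty": 0,"tz": 0,"wx": 0,"wy": 0,"wz": 0.365,"gripper": 0.5},
    {"tx": 0,"ty": 0,"tz": 0,"wx": 0,"wy": 0,"wz": 0.365,"gripper": 0.5},
    {"tx": 0,"ty": 0,"tz": 0,"wx": 0,"wy": 0,"wz": 0.365,"gripper": 0.5},
  ],
)

```text
time: 14.07
position: [0.6093, 0.0092, 0.2752]
tool_rot: [1.984, 2.435, 0.0]
ft_force: [0.1, -0.4, 0.8]
grip_width: 0.499
grip_force: 0.0
```

Run:
```python
from fit import *
W=vision.get_image("wrist");s=ctrl.get_state();p=np.array(s["position"]);T=R.from_rotvec(s["tool_rot"]).as_matrix();v=np.load("vice2.npy")
print(p,T.round(3),s["joint_positions"],s["grip_width"])
I=W["color"].copy();c=I.astype(int);m=(c[...,2]>90)&(c[...,2]>2.6*c[...,1])&(c[...,2]>2.6*c[...,0])
ys,xs=np.nonzero(m);print("red",len(xs),xs.min() if len(xs) else 0,xs.max() if len(xs) else 0,ys.min() if len(xs) else 0,ys.max() if len(xs) else 0)
for t in(1.9,2.03,2.15): print(t,[proj(W,vp(v,(.066-.141*np.cos(t),d,.056+.141*np.sin(t)))).round(1).tolist() for d in(-.055,0,.055)])
print(vision.spot_in("wrist","clamp_handle"))
cv2.imwrite("pics/w6.png",cv2.resize(I,None,fx=1.5,fy=1.5))
```

```text
[0.60923927 0.00916662 0.27519785] [[-0.202  0.979  0.   ]
 [ 0.979  0.202 -0.   ]
 [-0.     0.    -1.   ]] [ 0.05223048  0.21887877 -0.13243905  1.4748528   0.0290007   1.44953392
  0.12245067] 0.4945570903566316
red 974 338 356 124 212
1.9 [[321.2, 246.2], [325.7, 187.7], [330.8, 122.4]]
2.03 [[337.4, 243.2], [342.7, 186.2], [348.5, 122.7]]
2.15 [[350.1, 239.8], [355.8, 184.4], [362.2, 122.9]]
[{'bbox': [261.9, 117.0, 360.4, 214.7], 'conf': 0.55}]
```

View pics/w6.png

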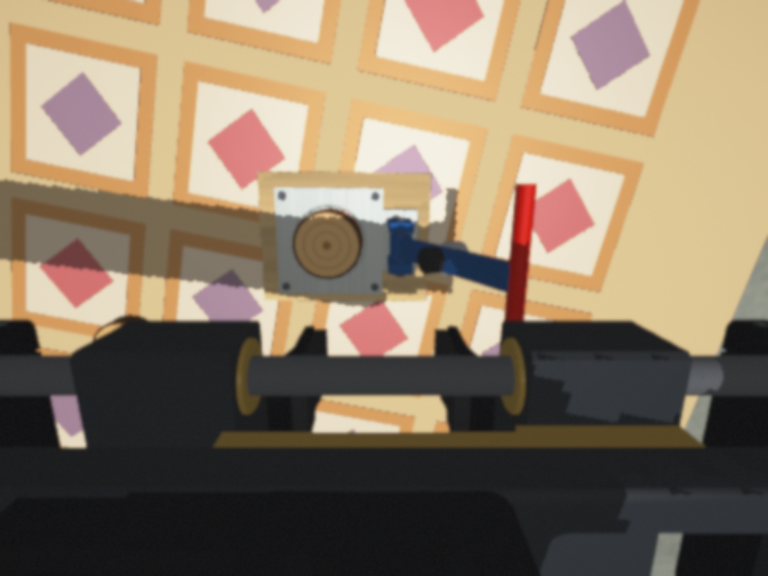

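The slice looks seated and level in the pocket at (218,163), and the handle's end at (351,124) matches a clamp angle of about 2.05 rad. I'll straddle the handle next.

Request:
jog_arm(
  increments=[
    {"tx": -7,"ty": 27,"tz": 0,"wx": 0,"wy": 0,"wz": 0,"gripper": 0.5},
    {"tx": -14,"ty": 54,"tz": 0,"wx": 0,"wy": 0,"wz": 0,"gripper": 0.5},
    {"tx": -21,"ty": 81.5,"tz": 0,"wx": 0,"wy": 0,"wz": 0,"gripper": 0.5},
    {"tx": -21,"ty": 81.5,"tz": 10,"wx": 0,"wy": 0,"wz": 0,"gripper": 0.5},
    {"tx": -21,"ty": 81.5,"tz": 30,"wx": 0,"wy": 0,"wz": 0,"gripper": 0.5},
  ],
)

```text
time: 14.58
position: [0.6955, 0.0047, 0.246]
tool_rot: [1.986, 2.431, 0.004]
ft_force: [-0.2, -1.1, -0.5]
grip_width: 0.501
grip_force: 0.0
```

Request:
jog_arm(
  increments=[
    {"tx": 0,"ty": 0,"tz": 20,"wx": 0,"wy": 0,"wz": 0,"gripper": 0.5},
    {"tx": 0,"ty": 0,"tz": 40,"wx": 0,"wy": 0,"wz": 0,"gripper": 0.5},
    {"tx": 0,"ty": 0,"tz": 60,"wx": 0,"wy": 0,"wz": 0,"gripper": 0.5},
    {"tx": 0,"ty": 0,"tz": 73,"wx": 0,"wy": 0,"wz": 0,"gripper": 0.5},
    {"tx": 0,"ty": 0,"tz": 73,"wx": 0,"wy": 0,"wz": 0,"gripper": 0.5},
  ],
)

```text
time: 15.0
position: [0.6908, 0.0045, 0.1682]
tool_rot: [-1.985, -2.429, 0.007]
ft_force: [-0.0, -0.4, -0.6]
grip_width: 0.498
grip_force: 0.0
```

Request:
jog_arm(
  increments=[
    {"tx": 0,"ty": 0,"tz": 0,"wx": 0,"wy": 0,"wz": 0,"gripper": 0.18},
    {"tx": 0,"ty": 0,"tz": 0,"wx": 0,"wy": 0,"wz": 0,"gripper": 0.18},
    {"tx": 0,"ty": 0,"tz": 0,"wx": 0,"wy": 0,"wz": 0,"gripper": 0.18},
    {"tx": 0,"ty": 0,"tz": 0,"wx": 0,"wy": 0,"wz": 0,"gripper": 0.18},
    {"tx": 0,"ty": 0,"tz": 0,"wx": 0,"wy": 0,"wz": 0,"gripper": 0.18},
  ],
  grip_force=10,
)

```text
time: 15.42
position: [0.6938, 0.0047, 0.1734]
tool_rot: [1.988, 2.431, 0.002]
ft_force: [-0.6, -0.6, 0.0]
grip_width: 0.225
grip_force: 0.0
```

Run:
```python
from fit import *
s=ctrl.get_state();p=np.array(s["position"]);T=R.from_rotvec(s["tool_rot"]).as_matrix();v=np.load("vice2.npy");v[2]=.195
ex=np.array([np.cos(v[2]),np.sin(v[2])]);l=(p[:2]-v[:2])@ex;lat=(p[:2]-v[:2])@[-ex[1],ex[0]]
print(p,s["grip_width"],s["grip_force"],s["ft_force"],"out",l,lat)
t0=np.arccos(-(l-.066)/.141);print("angle",t0, "grasp height over handle expect",v[3]+.056+.141*np.sin(t0)-p[2])
for t in np.r_[t0:.44:-.1]:
    q=np.array([.066-.141*np.cos(t)-l,0,.141*(np.sin(t)-np.sin(t0))]);w=np.r_[q[0]*ex,q[2]];print(round(t,2),np.round(1000*T.T@w,1))
```

```text
[0.69379164 0.00474557 0.17339761] 0.225070144455443 0.0 [-0.58689887 -0.56473955  0.0151291 ] out 0.13126487322613925 -0.03318839932460969
angle 2.052028144895709 grasp height over handle expect 0.017588378383456282
2.05 [0. 0. 0.]
1.95 [  0.1 -12.8  -5.9]
1.85 [  0.1 -26.1 -10.5]
1.75 [  0.2 -39.8 -13.8]
1.65 [  0.2 -53.8 -15.7]
1.55 [  0.3 -67.9 -16.1]
1.45 [  0.4 -81.9 -15.2]
1.35 [  0.4 -95.8 -12.8]
1.25 [   0.5 -109.4   -9.1]
1.15 [   0.6 -122.6   -4.1]
1.05 [   0.6 -135.2    2.3]
0.95 [   0.7 -147.1    9.8]
0.85 [   0.7 -158.1   18.6]
0.75 [   0.8 -168.3   28.3]
0.65 [   0.8 -177.4   39.1]
0.55 [   0.9 -185.4   50.7]
0.45 [   0.9 -192.2   63. ]
```

Request:
jog_arm(
  increments=[
    {"tx": 0,"ty": -12.8,"tz": -6,"wx": 0,"wy": 0,"wz": 0,"gripper": 0.18},
    {"tx": 0,"ty": -26,"tz": -10.5,"wx": 0,"wy": 0,"wz": 0,"gripper": 0.18},
    {"tx": 0,"ty": -39.8,"tz": -13.8,"wx": 0,"wy": 0,"wz": 0,"gripper": 0.18},
    {"tx": 0,"ty": -53.8,"tz": -15.7,"wx": 0,"wy": 0,"wz": 0,"gripper": 0.18},
    {"tx": 0,"ty": -68,"tz": -16,"wx": 0,"wy": 0,"wz": 0,"gripper": 0.18},
  ],
)

```text
time: 15.83
position: [0.6288, -0.0078, 0.1909]
tool_rot: [1.985, 2.429, 0.009]
ft_force: [3.5, 1.8, 0.9]
grip_width: 0.188
grip_force: 1.8
```

Request:
jog_arm(
  increments=[
    {"tx": 0,"ty": -14,"tz": 1,"wx": 0,"wy": 0,"wz": 0,"gripper": 0.18},
    {"tx": 0,"ty": -28,"tz": 3,"wx": 0,"wy": 0,"wz": 0,"gripper": 0.18},
    {"tx": 0,"ty": -41.5,"tz": 7,"wx": 0,"wy": 0,"wz": 0,"gripper": 0.18},
    {"tx": 0,"ty": -54.7,"tz": 12,"wx": 0,"wy": 0,"wz": 0,"gripper": 0.18},
    {"tx": 0,"ty": -67.3,"tz": 18.4,"wx": 0,"wy": 0,"wz": 0,"gripper": 0.18},
  ],
)

```text
time: 16.25
position: [0.5622, -0.0218, 0.1718]
tool_rot: [1.986, 2.429, 0.007]
ft_force: [2.4, -0.0, 1.7]
grip_width: 0.184
grip_force: 1.3
```

Request:
jog_arm(
  increments=[
    {"tx": 0,"ty": -12,"tz": 7.5,"wx": 0,"wy": 0,"wz": 0,"gripper": 0.18},
    {"tx": 0,"ty": -23,"tz": 16.3,"wx": 0,"wy": 0,"wz": 0,"gripper": 0.18},
    {"tx": 0,"ty": -33,"tz": 26,"wx": 0,"wy": 0,"wz": 0,"gripper": 0.18},
    {"tx": 0,"ty": -42.2,"tz": 36.8,"wx": 0,"wy": 0,"wz": 0,"gripper": 0.18},
    {"tx": 0,"ty": -42.2,"tz": 36.8,"wx": 0,"wy": 0,"wz": 0,"gripper": 0.18},
  ],
)

```text
time: 16.67
position: [0.5186, -0.0307, 0.1323]
tool_rot: [1.989, 2.431, 0.001]
ft_force: [0.6, 0.6, -0.3]
grip_width: 0.181
grip_force: 0.1
```

Run:
```python
from fit import *
s=ctrl.get_state();print(s["position"],s["ft_force"],s["grip_width"])
v=np.load("vice2.npy");v[2]=.195
for c in("scene","side"):
    im=vision.get_image(c)
    print(c,[ (np.round(d["bbox"]).tolist(),round(d["conf"],2)) for d in vision.spot_in(c,"clamp_handle")])
    I=im["color"].astype(int);m=(I[...,2]>70)&(I[...,2]>2.6*I[...,1])&(I[...,2]>2.6*I[...,0])
    n,l,st,ce=cv2.connectedComponentsWithStats(m.astype(np.uint8));print([(st[i].tolist()) for i in range(1,n) if st[i,4]>15])
    for t in(.5,.65,.8,.95,1.1): print(t,[proj(im,vp(v,(.066-.141*np.cos(t),d,.056+.141*np.sin(t)))).round(1).tolist() for d in(-.055,0,.055)])
```

```text
[ 0.51862152 -0.0306575   0.13226914] [ 0.62906201  0.59293542 -0.29539744] 0.18059915531702614
scene [([254.0, 187.0, 322.0, 242.0], 0.61)]
[]
0.5 [[256.5, 202.9], [262.4, 186.4], [268.0, 170.8]]
0.65 [[260.8, 200.1], [266.7, 183.5], [272.3, 167.8]]
0.8 [[266.2, 198.0], [272.0, 181.2], [277.5, 165.3]]
0.95 [[272.5, 196.5], [278.2, 179.5], [283.6, 163.5]]
1.1 [[279.7, 195.7], [285.3, 178.6], [290.6, 162.4]]
side [([209.0, 144.0, 250.0, 175.0], 0.71)]
[[243, 144, 6, 23, 50]]
0.5 [[252.0, 148.7], [250.3, 159.6], [248.4, 171.4]]
0.65 [[248.0, 143.5], [246.1, 154.3], [244.0, 166.0]]
0.8 [[243.1, 138.8], [241.0, 149.4], [238.7, 161.1]]
0.95 [[237.4, 134.6], [235.0, 145.1], [232.4, 156.7]]
1.1 [[231.0, 131.1], [228.4, 141.5], [225.4, 153.0]]
```

Request:
jog_arm(
  increments=[
    {"tx": 0,"ty": 0,"tz": 0,"wx": 0,"wy": 0,"wz": 0,"gripper": 0.3},
    {"tx": 0,"ty": 0,"tz": 0,"wx": 0,"wy": 0,"wz": 0,"gripper": 0.3},
    {"tx": 0,"ty": 0,"tz": -20,"wx": 0,"wy": 0,"wz": 0,"gripper": 0.3},
    {"tx": 0,"ty": 0,"tz": -35,"wx": 0,"wy": 0,"wz": 0,"gripper": 0.3},
    {"tx": 0,"ty": 0,"tz": -35,"wx": 0,"wy": 0,"wz": 0,"gripper": 0.2},
  ],
)

```text
time: 17.28
position: [0.5215, -0.0304, 0.1712]
tool_rot: [1.986, 2.428, 0.005]
ft_force: [0.1, 0.4, 0.0]
grip_width: 0.269
grip_force: 0.0
```

Request:
jog_arm(
  increments=[
    {"tx": 0,"ty": 0,"tz": 0,"wx": 0,"wy": 0,"wz": 0,"gripper": 0},
    {"tx": 0,"ty": 0,"tz": 0,"wx": 0,"wy": 0,"wz": 0,"gripper": 0},
    {"tx": 0,"ty": 0,"tz": 0,"wx": 0,"wy": 0,"wz": 0,"gripper": 0},
    {"tx": 0,"ty": 0,"tz": 0,"wx": 0,"wy": 0,"wz": 0,"gripper": 0},
    {"tx": 0,"ty": 0,"tz": 0,"wx": 0,"wy": 0,"wz": 0,"gripper": 0},
  ],
)

```text
time: 17.7
position: [0.5188, -0.0305, 0.1672]
tool_rot: [-1.988, -2.431, 0.001]
ft_force: [0.2, -0.3, 0.2]
grip_width: 0.018
grip_force: 0.0
```

Request:
jog_arm(
  increments=[
    {"tx": 0,"ty": -4,"tz": 12,"wx": 0,"wy": 0,"wz": 0,"gripper": 0},
    {"tx": 0,"ty": -10,"tz": 24,"wx": 0,"wy": 0,"wz": 0,"gripper": 0},
    {"tx": 0,"ty": -16,"tz": 36,"wx": 0,"wy": 0,"wz": 0,"gripper": 0},
    {"tx": 0,"ty": -20,"tz": 48,"wx": 0,"wy": 0,"wz": 0,"gripper": 0},
    {"tx": 0,"ty": -24,"tz": 60,"wx": 0,"wy": 0,"wz": 0,"gripper": 0},
  ],
)

```text
time: 18.12
position: [0.4941, -0.0356, 0.1067]
tool_rot: [-1.988, -2.43, 0.003]
ft_force: [-1.4, 0.2, 4.2]
grip_width: 0.005
grip_force: 1.5
```

Request:
jog_arm(
  increments=[
    {"tx": 0,"ty": -2,"tz": 7,"wx": 0,"wy": 0,"wz": 0,"gripper": 0},
    {"tx": 0,"ty": -3,"tz": 14,"wx": 0,"wy": 0,"wz": 0,"gripper": 0},
    {"tx": 0,"ty": -4,"tz": 21,"wx": 0,"wy": 0,"wz": 0,"gripper": 0},
    {"tx": 0,"ty": -5,"tz": 27,"wx": 0,"wy": 0,"wz": 0,"gripper": 0},
    {"tx": 0,"ty": -5,"tz": 31,"wx": 0,"wy": 0,"wz": 0,"gripper": 0},
  ],
)

```text
time: 18.53
position: [0.4904, -0.0363, 0.0763]
tool_rot: [-1.989, -2.431, 0.001]
ft_force: [-3.0, -0.2, 4.6]
grip_width: 0.001
grip_force: 1.9
```

Request:
jog_arm(
  increments=[
    {"tx": 0,"ty": 0,"tz": 1,"wx": 0,"wy": 0,"wz": 0,"gripper": 0},
    {"tx": 0,"ty": 0,"tz": 2,"wx": 0,"wy": 0,"wz": 0,"gripper": 0},
    {"tx": 0,"ty": 0,"tz": 3,"wx": 0,"wy": 0,"wz": 0,"gripper": 0},
    {"tx": 0,"ty": 0,"tz": 4,"wx": 0,"wy": 0,"wz": 0,"gripper": 0},
    {"tx": 0,"ty": 0,"tz": 4,"wx": 0,"wy": 0,"wz": 0,"gripper": 0},
  ],
)

```text
time: 18.95
position: [0.4909, -0.0362, 0.073]
tool_rot: [1.989, 2.432, 0.0]
ft_force: [-1.8, 0.0, 2.2]
grip_width: 0.002
grip_force: 1.3
```

Request:
jog_arm(
  increments=[
    {"tx": 0,"ty": 0,"tz": 0.5,"wx": 0,"wy": 0,"wz": 0,"gripper": 0},
    {"tx": 0,"ty": 0,"tz": 1,"wx": 0,"wy": 0,"wz": 0,"gripper": 0},
    {"tx": 0,"ty": 0,"tz": 1.5,"wx": 0,"wy": 0,"wz": 0,"gripper": 0},
    {"tx": 0,"ty": 0,"tz": 2,"wx": 0,"wy": 0,"wz": 0,"gripper": 0},
    {"tx": 0,"ty": 0,"tz": 2,"wx": 0,"wy": 0,"wz": 0,"gripper": 0},
  ],
)

```text
time: 19.37
position: [0.4911, -0.0362, 0.0726]
tool_rot: [1.989, 2.431, 0.0]
ft_force: [-6.6, -0.6, 13.3]
grip_width: 0.002
grip_force: 6.8
```

Request:
jog_arm(
  increments=[
    {"tx": 0,"ty": 0,"tz": 0,"wx": 0,"wy": 0,"wz": 0,"gripper": 0},
    {"tx": 0,"ty": 0,"tz": 0,"wx": 0,"wy": 0,"wz": 0,"gripper": 0},
    {"tx": 0,"ty": 0,"tz": -5,"wx": 0,"wy": 0,"wz": 0,"gripper": 0},
    {"tx": 0,"ty": 0,"tz": -40,"wx": 0,"wy": 0,"wz": 0,"gripper": 0},
    {"tx": 0,"ty": 0,"tz": -80,"wx": 0,"wy": 0,"wz": 0,"gripper": 0},
  ],
)

```text
time: 19.78
position: [0.4892, -0.0359, 0.1494]
tool_rot: [-1.986, -2.429, 0.004]
ft_force: [1.3, 0.5, 0.4]
grip_width: 0.01
grip_force: 0.0
```

Request:
jog_arm(
  increments=[
    {"tx": -10,"ty": 0,"tz": -40,"wx": 0,"wy": 0,"wz": 0,"gripper": 0},
    {"tx": -20,"ty": 0,"tz": -70,"wx": 0,"wy": 0,"wz": 0,"gripper": 0},
    {"tx": -50,"ty": 0,"tz": -70,"wx": 0,"wy": 0,"wz": 0,"gripper": 0},
    {"tx": -80,"ty": 0,"tz": -70,"wx": 0,"wy": 0,"wz": 0,"gripper": 0},
    {"tx": -80,"ty": 0,"tz": -70,"wx": 0,"wy": 0,"wz": 0,"gripper": 0},
  ],
)

```text
time: 20.2
position: [0.5079, -0.1217, 0.2218]
tool_rot: [1.995, 2.42, -0.001]
ft_force: [-0.3, -1.0, 0.2]
grip_width: 0.009
grip_force: 0.0
```

Run:
```python
from fit import *
s=ctrl.get_state();print(s["position"],s["ft_force"])
v=np.load("vice2.npy");v[2]=.195
for c in("scene","side","wrist"):
    for _ in range(2): im=vision.get_image(c)
    I=im["color"].astype(int);m=(I[...,2]>60)&(I[...,2]>2.6*I[...,1])&(I[...,2]>2.6*I[...,0])
    n,l,st,ce=cv2.connectedComponentsWithStats(m.astype(np.uint8));print(c,[(st[i].tolist(),ce[i].round(1).tolist()) for i in range(1,n) if st[i,4]>15])
    for t in(0,.05,.1): print(t,[proj(im,vp(v,(.066-.141*np.cos(t),d,.056+.141*np.sin(t)))).round(1).tolist() for d in(-.055,0,.055)])
```

```text
[ 0.50787818 -0.12165507  0.22176734] [-0.25401428 -0.99406282  0.24692319]
scene [([257, 191, 5, 4, 17], [259.1, 192.4]), ([250, 198, 8, 17, 58], [253.8, 206.8])]
0 [[250.5, 215.0], [256.3, 199.0], [261.8, 183.8]]
0.05 [[250.5, 213.6], [256.3, 197.6], [261.9, 182.4]]
0.1 [[250.7, 212.3], [256.5, 196.2], [262.1, 181.0]]
side [([254, 166, 6, 25, 67], [256.1, 177.4])]
0 [[257.8, 167.1], [256.4, 178.3], [254.8, 190.4]]
0.05 [[257.8, 165.3], [256.3, 176.4], [254.8, 188.5]]
0.1 [[257.6, 163.4], [256.1, 174.6], [254.6, 186.6]]
wrist [([250, 17, 11, 113, 997], [254.4, 72.7])]
0 [[254.1, 130.8], [254.5, 77.3], [254.9, 18.8]]
0.05 [[254.3, 131.0], [254.7, 76.3], [255.1, 16.2]]
0.1 [[254.8, 131.2], [255.2, 75.1], [255.7, 13.5]]
```

```bash
python3 -c "
from bench import ctrl
print(ctrl.close_job())"
```

```text
the job is handed in; nothing more can be done
None
```

I seated the rightmost slice on the stop and confirmed it with an 18 N push; I then lowered the clamp to level, withdrew the arm, and handed the job in at about 20 s with no verdict returned.

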